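Dock a braked supply trolley against its spring buffer and lock it

ROBOT

A 6-joint arm with a two-finger parallel gripper is mounted at the origin on the work surface. World frame = base frame: x ahead of the robot, y to its left, z up, the work surface at z = 0. Lengths are in mm, angles in rad, forces in N, time in s.
With the tool pointing down it reaches from about 275 to 850 mm from the base axis. Payload 5.2 kg.
Tool frame: the origin (TCP) lies on the centre line of the jaws, within the pads' length; the fingertips stand ahead of it and the grasp point (between the pads) lies 11 mm behind it (arm.tcp_to_tips is the y of the fingertips in the tool frame, in mm); y points along the fingers, x is the direction in which the jaws open and shut, and the axes are right-handed (so a half turn about y gives the same grasp; the last joint's range is limited). The gripper opens to 85 mm and grips with 20 to 120 N. Pads are 22 mm wide; open, the fingers measure 114 mm over their backs; the gripper's body (76 mm by 85 mm) begins 54 mm behind the grasp point. The pads swing forward as they close: fully open they stand 13 mm farther back than shut.
Start: joints at [1.003, 0.259, 1.535, -0, 1.348, -0.203], TCP at [196.198, 513.82, 239.31] pointing down, gripper open.
Joint ranges: [-3.14, 3.14], [-0.91, 2.08], [0.19, 2.58], [-1.22, 4.36], [0.22, 2.71], [-3.12, 3.12]. Speed limits (rad/s): [2.57, 2.57, 3.14, 3.14, 3.14, 3.14].

INTERFACE

Orientations are given as a unit quaternion [x, y, z, w].
In Python, from station import arm, cams gives the robot as it stands. The module is installed in compiled form; this text tells all that it offers.
- The arm moves only by the tool drive_tool, never from a script. Its argument "commands" is text: rows parted by semicolons, each of 5 numbers parted by spaces: the shift along the tool's x, y, z in m, then the turn about the tool's y in rad, then the opening, from 0 (shut) to 1 (fully open). A call has 1 to 12 rows; each row is the pose to reach, as a shift and turn from the pose commanded when the call began, along the tool's axes at that moment; what a row does not reach only later rows make up. A row lasts 1/8 s, in which the tool goes at most 62.5 mm and 10.7 degrees, less where a joint would pass 70% of its speed; a pose out of reach is approached as far as the arm can. A call with a gripper value outside its range is refused whole. The fingers move at their own pace and stop on an object; "newtons" is the grip in N (left out, the last holds). Time passes only in rows, so rows that repeat a pose let the fingers close. It gives the time, the measured TCP pose, the force and the opening at its end, in the units of the state.
- arm.get_obs(): the state, without advancing time (a new reading comes with each control period).
- cams.grab_frame(name): name is "scene" or "side" or "wrist"; returns (picture, depth): 400x640x3 uint8, red, green, blue; 400x640 float32, mm along the optical axis (not along the pixel's ray), 0 where there is no reading.
- cams.camera_params(name): a dict with "fovy" (degrees; the focal length in pixels is half the picture's height over the tangent of half this angle, whatever the lens; pixels are square), "cx", "cy" (the principal point, pixels), "k1" (the pictures are not rectified: a ray, as slopes to the right and down, at radius r is drawn at 1 + k1 r^2 times it, then the intrinsics apply), "T" (4x4, takes a point from camera to world coordinates). Camera axes: x right, y down, z forward; pixel columns grow to the right and rows downward; lengths in mm; the calibration is good to about 2 mm. A picture is of the moment at which its call begins: read the wrist's pose just before it. camera_params takes no time and is no camera call; for the wrist camera it gives the pose at the moment of the call.
- arm.hand_in(): hands the job in, once; it reports no verdict.
The state is a dict: "t": time; "q": joint angles; "dq": joint speeds; "joint_efforts": joint torques, N m; "eef_pos": TCP position; "tool_rot": TCP orientation; "contact_force": force on the tool from outside, world axes, zero at the start; "torque": the same for the moment, N m; "gripper_width": finger opening in mm.
Only numpy, scipy, OpenCV 4.12 (cv2) and the standard library are available. Lean on these libraries where they do the work, as an engineer would, in place of code of your own. Each camera call takes 0.05 s, during which the arm holds its last target. There are 200 camera calls.

TASK

The supply trolley stands on its rails with its foot brake on. Flick the red brake pedal up to release it, roll the trolley gently along the rails until its nose bears on the spring buffer at the window end, and while you keep it pressed there with the buffer squeezed in by about two millimetres, push the pedal fully down so that the trolley stays locked against the squeezed buffer when you let go. Do not ram the buffer or stamp on the pedal, keep what rides in the tray standing, and leave the things on the back shelf where they are.

Things in the scene. Friction and masses are not known exactly. Their poses are not given: they have to be found in the camera images.
- trolley: Low trolley on rails, 200 wide (x) x 300 long (y) mm, deck 118 mm and blue tray rim 168 mm above the running surface (itself 3 mm above the work surface), 75 mm wheels. Origin: running surface, under its middle. Rolls only along its own y; +y points to nose and buffer, 80 to 175 mm away at the start. About 5 kg; rolls at 1 to 2 N; braked, it holds over 30 N.
- trolley_nose (a point): Middle of the steel nose plate at the trolley's +y end, 100 mm above the running surface: the spot that meets the buffer. Axes as the trolley's.
- pedal_hinge (a point): Centre of the brake pedal's hinge, at the trolley's tail (-y end), at trolley x = 0, y = -170 mm, z = 90 mm. Axes as the trolley's; the hinge axis is x.
- pedal_pad (a point): Middle of the red pedal pad, 84 mm from the hinge: 36 mm wide (x), 42 mm long, 9 mm thick, with a toe lip at the far end standing 6 mm above its face; the arm to the hinge is 30 x 5 mm. Free space below it down to the rails. The frame turns with the pedal; at joint 0 its axes are the trolley's and the pad points to trolley -y, 0.15 rad below level.
- pedal (a joint): Brake pedal angle (rad): 0 = fully down, locked; 0.45 = fully up, released (pad 0.30 rad above level). Hard stops. Over-centre: lifting takes 4 to 7 N at the pad until about 0.1, then a spring takes and holds it up; pressing down takes 3 N at first, up to 14 N half way, and below 0.1 it snaps home by itself. Below about 0.35 a rubber foot grips the base sheet.
- buffer_post: Steel bracket at the window end of the rails, 100 wide, 130 mm high, with a black rubber buffer head (36 mm diameter) on a threaded stem 100 mm above the running surface. Origin: its foot, y along the rails away from the trolley. How far the stem is screwed out is not known: the rubber face lies 44 to 75 mm from here towards the trolley. It yields 1 mm per 6 N, at most 8 mm.
- swab_jar: Glass jar with steel lid, 72 mm diameter, 95 mm high, loose in the trolley tray. Origin: centre of its underside, z up.
- amber_bottle: Amber bottle, 54 mm diameter, 125 mm high, loose in the trolley tray. Origin: centre of its underside, z up.
- steel_dish: Steel dish, 90 mm diameter, 35 mm high, loose in the trolley tray. Origin: centre of its underside, z up.
- dispenser: White plastic push dispenser, 68 mm diameter, 157 mm high, on the raised back shelf (100 mm high). Origin: centre of its underside.
- tumbler: Stainless steel tumbler, 74 mm diameter, 105 mm high, on the back shelf. Origin: centre of its underside.
- bowl: Small white ceramic bowl, 104 mm diameter, 45 mm high, on the back shelf. Origin: centre of its underside.
- splint: Blue plastic finger splint, 95 x 30 x 18 mm, lying on the back shelf. Origin: centre of its underside.
- balm_tin: Round aluminium balm tin, 66 mm diameter, 23 mm high, on the back shelf. Origin: centre of its underside.
- brake_bracket: Dark steel bracket of the brake on the trolley's tail, 48 mm wide, reaching 52 mm behind the tail plate; the pedal hinges between its cheeks and, when fully down, rests on a rubber-sleeved cross pin in it. Origin and axes as the trolley's. Pressing the pad with over 30 N once the pedal is down would bend it.
Not all that is in view belongs to the job. Leave any purple look-alike of the steel_dish alone.

How it is judged:
By the outcome, as a careful person would: the job done as asked, in the order asked, and still so for the second after the job is handed in, with the robot touching nothing.
It also fails if it takes over 59 s, if anything falls off the work surface, if the arm or the gripper's body presses on something with over 40 N, if the wrist force passes 120 N, or if a joint passes its speed limit or range.

## Working session

There is one attempt and no reset: what is moved stays moved. The work goes in short steps, Python scripts to look and compute and a tool call to move; the robot and the scene stay as the last step left them, time stands still between calls to the robot, and variables do not carry over. Pictures are saved under pics/ and viewed, about 8 in all and at most 12, crops included, and the job is handed in when it is done.

Besides the shell and the picture viewer there is one more tool, called after ">>>" as name(argument=value, ...), one argument or row to a line, values as JSON. drive_tool: Moves the arm, as the interface text tells. Its arguments: {"type":"object","properties":{"commands":{"type":"string"},"newtons":{"type":"number"}},"required":["commands"]}

```bash
mkdir -p pics; cat > h.py <<'E'
import numpy as np, cv2
from station import arm, cams
def grab(n,fn):
    p=cams.camera_params(n); im,d=cams.grab_frame(n)
    cv2.imwrite(f'pics/{fn}.png',im[:,:,::-1]); np.savez(f'pics/{fn}.npz',im=im,d=d,**{k:np.array(v) for k,v in p.items()})
def world(fn,pts,depth=None):
    z=np.load(f'pics/{fn}.npz'); d=z['d']; f=200/np.tan(np.radians(z['fovy'])/2); out=[]
    for (u,v) in pts:
        s=np.array([(u-z['cx'])/f,(v-z['cy'])/f]); r=s.copy()
        for _ in range(10): r=s/(1+z['k1']*(r@r))
        w=d[int(v)-1:int(v)+2,int(u)-1:int(u)+2]; w=w[w>0]; q=np.median(w) if len(w) else np.nan
        out.append((z['T']@np.array([r[0]*q,r[1]*q,q,1]))[:3])
    return np.array(out)
E
python3 - <<'E'
from h import *
o=arm.get_obs()
for k in('t','eef_pos','tool_rot','contact_force','gripper_width'):print(k,o[k])
print(arm.tcp_to_tips)
for n in('scene','side'):
    grab(n,n+'0');print(n,cams.camera_params(n))
E
```

```text
t 0.0
eef_pos [195.9131817  513.36713689 238.48368254]
tool_rot [ 0.58264855  0.40043238 -0.401608   -0.5821388 ]
contact_force [0.3840323  0.11605371 0.09963634]
gripper_width 85.04146365956593
8.0
scene {'fovy': 43.38764307965934, 'cx': 317.208363217551, 'cy': 204.4881826161041, 'k1': -0.08158036986780051, 'T': array([[-8.34445132e-01,  3.26802044e-01, -4.43736121e-01,
         1.11144087e+03],
       [ 5.50617115e-01,  5.27793805e-01, -6.46725979e-01,
         8.55526260e+02],
       [ 2.28498037e-02, -7.83986048e-01, -6.20357770e-01,
         9.10087255e+02],
       [ 0.00000000e+00,  0.00000000e+00,  0.00000000e+00,
         1.00000000e+00]])}
side {'fovy': 42.88808727117508, 'cx': 323.977623856667, 'cy': 202.1981150465106, 'k1': -0.07177758490837483, 'T': array([[ 8.12203599e-01, -3.18848581e-01,  4.88529320e-01,
        -1.58771649e+02],
       [-5.83322107e-01, -4.32700225e-01,  6.87390598e-01,
        -9.25854531e+02],
       [-7.78677046e-03, -8.43271070e-01, -5.37432106e-01,
         8.35909779e+02],
       [ 0.00000000e+00,  0.00000000e+00,  0.00000000e+00,
         1.00000000e+00]])}
```

View pics/scene0.png

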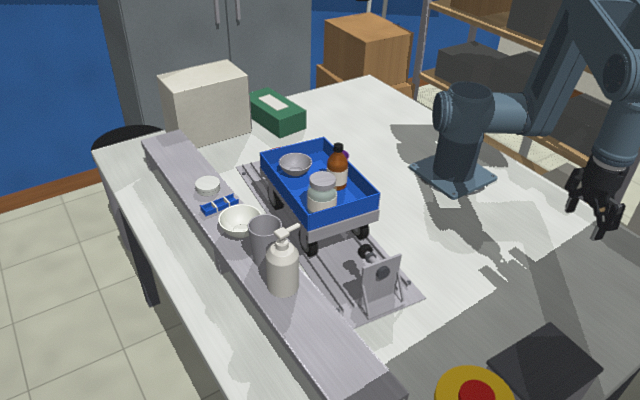

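View pics/side0.png

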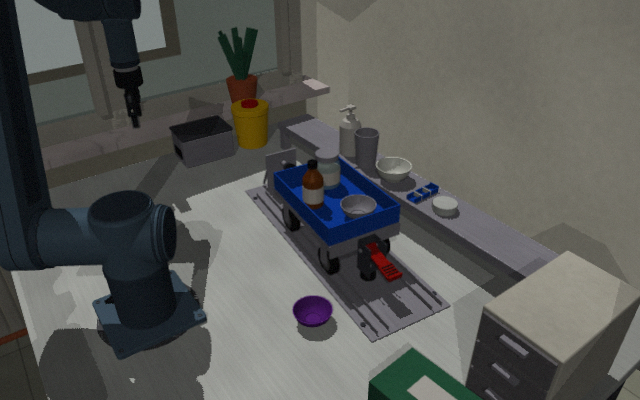

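```bash
cat >> h.py <<'E'
def cloud(fn):
    z=np.load(f'pics/{fn}.npz'); d=z['d']; f=200/np.tan(np.radians(z['fovy'])/2)
    v,u=np.mgrid[0:400,0:640]; s=np.stack([(u-z['cx'])/f,(v-z['cy'])/f],-1); r=s.copy()
    for _ in range(10): r=s/(1+z['k1']*(r**2).sum(-1,keepdims=True))
    P=np.concatenate([r*d[...,None],d[...,None]],-1)@z['T'][:3,:3].T+z['T'][:3,3]; P[d==0]=np.nan
    return P,z['im'].astype(int)
E
python3 - <<'E'
from h import *
for n in('scene0','side0'):
    P,im=cloud(n); R,G,B=im[...,0],im[...,1],im[...,2]
    m=(B>1.8*R)&(B>60)&(P[...,2]>163)&(P[...,2]<180)&(P[...,0]<800)
    Q=P[m][:,:2]; Q=Q[(abs(Q-np.median(Q,0))<260).all(1)]
    print(n,len(Q),cv2.minAreaRect(Q.astype(np.float32)),'\n',cv2.boxPoints(cv2.minAreaRect(Q.astype(np.float32))))
    m=(R>2.2*G)&(R>2.2*B)&(R>70)&(P[...,2]>20)&(P[...,2]<150)&(np.hypot(P[...,0],P[...,1])<800)
    ys,xs=np.nonzero(m); print('red',m.sum(), (xs.min(),xs.max(),ys.min(),ys.max()) if m.any() else '')
    if m.any(): print(np.round(P[m][::max(1,m.sum()//25)]))
    a=cv2.imread(f'pics/{n}.png')
    c=a[150:330,240:440] if n=='scene0' else a[130:310,250:450]
    cv2.imwrite(f'pics/{n}c.png',cv2.resize(c,None,fx=4,fy=3.3*4/3.3,interpolation=cv2.INTER_CUBIC)[:600] if 0 else cv2.resize(c,(660,594),interpolation=cv2.INTER_CUBIC))
E
python3 -c "
import cv2,numpy as np
cv2.imwrite('pics/both.png',np.hstack([cv2.resize(cv2.imread('pics/%s0c.png'%n),(400,360)) for n in('scene','side')]))"
```

```text
scene0 738 ((507.8081970214844, -30.99322509765625), (305.88739013671875, 203.77273559570312), 84.26394653320312) 
 [[ 391.1459  -172.98799]
 [ 593.8983  -193.35423]
 [ 624.47046  111.00154]
 [ 421.71808  131.36778]]
red 0 
side0 530 ((503.14190673828125, -38.83982849121094), (298.8014831542969, 203.45538330078125), 83.3655014038086) 
 [[ 384.8344  -175.48694]
 [ 586.9273  -198.99323]
 [ 621.4494    97.80728]
 [ 419.3565   121.31357]]
red 302 (np.int64(370), np.int64(401), np.int64(247), np.int64(278))
[[ 483. -209.  100.]
 [ 484. -230.   92.]
 [ 485. -232.   90.]
 [ 480. -235.   91.]
 [ 472. -237.   93.]
 [ 471. -235.   89.]
 [ 494. -251.   89.]
 [ 490. -252.   88.]
 [ 487. -252.   86.]
 [ 484. -252.   85.]
 [ 476. -257.   89.]
 [ 472. -255.   87.]
 [ 497. -269.   84.]
 [ 486. -270.   87.]
 [ 493. -276.   85.]
 [ 462. -266.   87.]
 [ 473. -275.   85.]
 [ 481. -280.   82.]
 [ 478. -287.   85.]
 [ 486. -295.   83.]
 [ 488. -308.   88.]
 [ 482. -306.   87.]
 [ 471. -307.   90.]
 [ 469. -306.   88.]
 [ 467. -308.   87.]
 [ 456. -308.   87.]]
```

View pics/both.png

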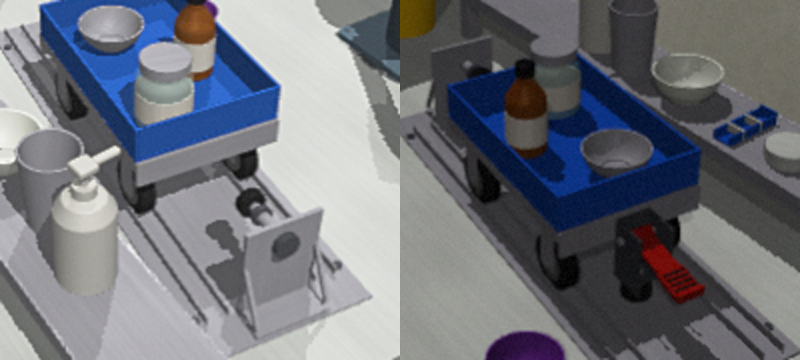

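```bash
cat >> h.py <<'E'
from scipy.spatial.transform import Rotation as Ro
def st():
    o=arm.get_obs(); print('t',round(o['t'],2),'p',np.round(o['eef_pos'],1),'F',np.round(o['contact_force'],1),'w',round(o['gripper_width'],1),'q',np.round(o['q'],2)); R=Ro.from_quat(o['tool_rot']).as_matrix(); return np.array(o['eef_pos']),R,o
def go(t,yaw=None):
    p,R,o=st(); print('shift m',np.round(R.T@(np.array(t)-p)/1000,4),'dist',np.linalg.norm(np.array(t)-p))
    if yaw is not None:
        a=np.array([np.cos(yaw),np.sin(yaw),0]); l=R.T@a; print('turn about y (mod pi)',np.arctan2(-l[2],l[0]))
E
python3 - <<'E'
from h import *
p,R,o=st(); print(R.round(3))
go([196,514,400]); go([478,-287,400],-0.107)
P,im=cloud('scene0')
u=np.array([.107,.994]);c=np.array([505,-34])
x=(P[...,:2]-c)@np.array([.994,-.107]); y=(P[...,:2]-c)@u
# dark buffer head region
sub=(slice(240,262),slice(352,382))
m=(im[sub].sum(-1)<150)
print('head',np.nanpercentile(y[sub][m],[2,10,30,50,70,90]),np.nanmedian(x[sub][m]),np.nanpercentile(P[sub][m][:,2],[5,50,95]))
for uv in[(362,248),(365,250),(367,253),(383,275),(370,290),(395,290)]:print(uv,x[uv[1],uv[0]].round(),y[uv[1],uv[0]].round(),P[uv[1],uv[0]].round())
# nose : side faces
for uv in[(345,228),(360,222),(330,235)]:print('nose',uv,x[uv[1],uv[0]].round(),y[uv[1],uv[0]].round(),P[uv[1],uv[0]].round())
E
```

```text
t 0.1 p [195.9 513.4 238.6] F [-0.1  0.1 -0.2] w 85.5 q [ 1.    0.26  1.54  0.    1.35 -0.2 ]
[[ 0.357 -0.001 -0.934]
 [ 0.934 -0.001  0.357]
 [-0.002 -1.     0.   ]]
t 0.1 p [195.9 513.4 238.6] F [-0.1  0.1 -0.2] w 85.5 q [ 1.    0.26  1.54  0.    1.35 -0.2 ]
shift m [ 0.0003 -0.1614  0.0002] dist 161.4241377716323
t 0.1 p [195.9 513.4 238.6] F [-0.1  0.1 -0.2] w 85.5 q [ 1.    0.26  1.54  0.    1.35 -0.2 ]
shift m [-0.6474 -0.1606 -0.549 ] dist 863.8992559391615
turn about y (mod pi) 1.313059821349913
head [248.19201555 250.72130934 254.95746521 258.42945401 260.54166951
 261.75252071] 11.178850941039357 [ 96.69613871 112.754237   120.32889561]
(362, 248) 13.0 255.0 [546. 218. 117.]
(365, 250) 10.0 262.0 [543. 226. 116.]
(367, 253) 5.0 265.0 [538. 229. 107.]
(383, 275) 6.0 335.0 [546. 298. 100.]
(370, 290) 28.0 324.0 [567. 285.  50.]
(395, 290) -55.0 315.0 [484. 285.   0.]
nose (345, 228) 1.0 156.0 [522. 121.  96.]
nose (360, 222) -40.0 159.0 [482. 128. 102.]
nose (330, 235) 42.0 155.0 [563. 116.  88.]
```

>>> drive_tool(
  commands="0 -0.06 0 0 1; 0 -0.12 0 0 1; 0 -0.16 0 0 1; -0.045 -0.16 -0.038 0.14 1; -0.09 -0.16 -0.076 0.29 1; -0.135 -0.16 -0.114 0.44 1; -0.18 -0.16 -0.153 0.58 1; -0.226 -0.16 -0.192 0.73 1; -0.272 -0.16 -0.23 0.88 1; -0.317 -0.16 -0.269 1.02 1; -0.362 -0.16 -0.307 1.17 1; -0.407 -0.16 -0.345 1.3 1",
)

```text
t: 1.6
eef_pos: [373.3, 8.7, 399.2]
tool_rot: [-0.706, 0.035, -0.035, 0.706]
contact_force: [0.6, 0.2, -0.7]
gripper_width: 84.9
```

```bash
python3 -c "
from h import *
go([478,-287,300],-0.11)"
```

```text
t 1.6 p [373.3   8.7 399.2] F [ 0.6  0.2 -0.7] w 84.9 q [-0.28 -0.14  1.58  0.    1.7  -0.18]
shift m [ 0.1333  0.0992 -0.2839] dist 328.9764728955794
turn about y (mod pi) 0.011178032533089645
```

>>> drive_tool(
  commands="0.026 0 -0.055 0 1; 0.052 0 -0.11 0 1; 0.078 0 -0.165 0 1; 0.104 0 -0.22 0.01 1; 0.13 0 -0.274 0.01 1; 0.133 0.05 -0.284 0.01 1; 0.133 0.1 -0.284 0.01 1; 0.133 0.1 -0.284 0.01 1",
)

```text
t: 2.6
eef_pos: [476.9, -283.1, 294.7]
tool_rot: [-0.704, 0.04, -0.034, 0.709]
contact_force: [0.0, -0.1, 0.3]
gripper_width: 85.0
```

```bash
python3 -c "
from h import *
st(); grab('wrist','w1')
P,im=cloud('w1');R,G,B=im[...,0],im[...,1],im[...,2]
m=(R>2.2*G)&(R>2.2*B)&(R>70)&(P[...,2]>20)&(P[...,2]<150); m=cv2.erode(m.astype(np.uint8),np.ones((3,3)))>0
Q=P[m];print(len(Q),np.percentile(Q,[1,50,99],axis=0).round(1));r=cv2.minAreaRect(Q[:,:2].astype(np.float32));print(r,cv2.boxPoints(r))
w,v=np.linalg.eigh(np.cov(Q[:,:2].T));print(v[:,1])
u=np.array([.11,.994]);s=Q[:,:2]@u
for a in range(int(s.min()),int(s.max()),8):
  k=(s>=a)&(s<a+8);print(a,Q[k].mean(0).round(1),np.ptp(Q[k]@[.994,-.11,0]).round(1))
"
```

```text
t 2.6 p [ 476.9 -283.1  294.7] F [ 0.  -0.1  0.3] w 85.0 q [-0.74  0.24  1.42  0.    1.49 -0.63]
2213 [[ 461.1 -308.1   77.4]
 [ 481.5 -251.9   84.8]
 [ 499.1 -201.1  100.3]]
((480.8319091796875, -253.8970489501953), (109.5869140625, 32.924808502197266), 83.96439361572266) [[ 458.6994  -306.65582]
 [ 491.4417  -310.11774]
 [ 502.96442 -201.13828]
 [ 470.2221  -197.67636]]
[0.14384254 0.98960059]
-254 [ 475.6 -304.4   80.5] 32.9
-246 [ 475.1 -293.7   79.6] 32.0
-238 [ 476.7 -286.5   81. ] 32.8
-230 [ 477.7 -278.1   82.3] 32.5
-222 [ 479.  -270.5   83.7] 32.1
-214 [ 479.1 -264.8   83.5] 31.9
-206 [ 480.5 -256.4   83.8] 26.8
-198 [ 481.  -248.6   85.2] 26.6
-190 [ 482.1 -240.5   86.9] 26.3
-182 [ 483.3 -232.8   88.2] 27.8
-174 [ 486.2 -225.1   89.4] 23.8
-166 [ 490.  -217.4   90.7] 19.9
-158 [ 488.7 -207.5   97.3] 24.6
-150 [ 489.1 -202.8   99.4] 26.3
```

View pics/w1.png

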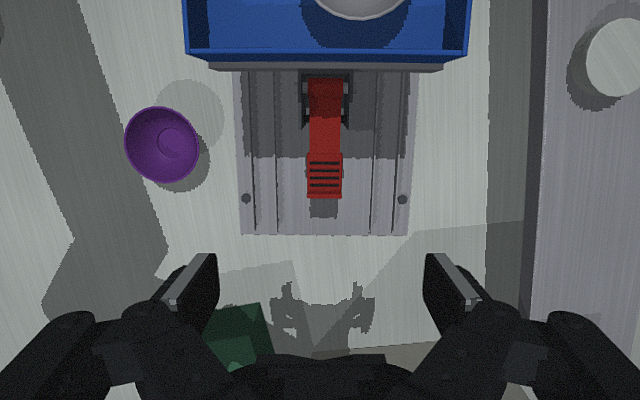

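```bash
python3 -c "
from h import *
go([476.5,-288,90],-0.11)"
```

```text
t 2.65 p [ 478.4 -284.2  298.2] F [-0.2 -0.6  1.3] w 85.2 q [-0.74  0.24  1.42 -0.    1.49 -0.63]
shift m [-0.0007  0.2082 -0.0045] dist 208.28345044507606
turn about y (mod pi) 0.005831352075283226
```

>>> drive_tool(
  commands="-0.001 0.05 -0.004 0.005 0.7; -0.001 0.1 -0.004 0.005 0.7; -0.001 0.15 -0.004 0.005 0.7; -0.001 0.19 -0.004 0.005 0.7; -0.001 0.208 -0.004 0.005 0.7; -0.001 0.208 -0.004 0.005 0.7; -0.001 0.208 -0.004 0.005 0.7",
)

```text
t: 3.52
eef_pos: [479.4, -289.9, 94.0]
tool_rot: [0.707, -0.037, 0.04, -0.705]
contact_force: [-0.2, 0.2, 0.2]
gripper_width: 59.5
```

```bash
python3 -c "
from h import *
go([476.5,-287,67],-0.11)
grab('side','s1')
cv2.imwrite('pics/s1c.png',cv2.resize(cv2.imread('pics/s1.png')[190:330,300:460],(800,700))[:600])"
```

```text
t 3.52 p [ 479.4 -289.9   94. ] F [-0.2  0.2  0.2] w 59.5 q [-0.74  0.41  1.7   0.    1.02 -0.63]
shift m [-0.0034  0.0269  0.0027] dist 27.285518918415814
turn about y (mod pi) 0.0013888740893215302
```

View pics/s1c.png

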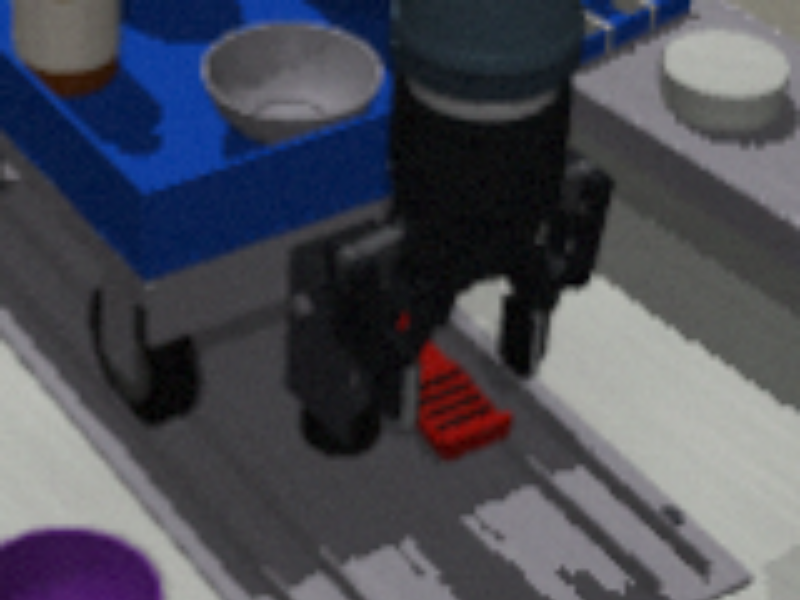

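>>> drive_tool(
  commands="-0.003 0.014 0.002 0 0.7; -0.003 0.027 0.002 0 0.7; -0.003 0.027 0.002 0 0.55; -0.003 0.027 0.002 0 0.3; -0.003 0.027 0.002 0 0.3; -0.003 0.027 0.002 0 0.3; -0.003 0.027 0.002 0 0.3",
  newtons=45,
)

```text
t: 4.45
eef_pos: [478.0, -286.4, 64.9]
tool_rot: [0.706, -0.037, 0.041, -0.706]
contact_force: [11.3, 3.0, -4.1]
gripper_width: 35.3
```

```bash
python3 -c "
from h import *
p,R,o=st();print(R.round(3))"
```

```text
t 4.45 p [ 478.  -286.4   64.9] F [11.3  3.  -4.1] w 35.3 q [-0.74  0.44  1.74  0.    0.96 -0.63]
[[ 0.994  0.006  0.109]
 [-0.109 -0.001  0.994]
 [ 0.006 -1.    -0.   ]]
```

>>> drive_tool(
  commands="0.002 0 0 0 0.3; 0.002 -0.004 -0.0005 0 0.3; 0.002 -0.0085 -0.0008 0 0.3; 0.002 -0.0125 -0.0009 0 0.3; 0.002 -0.017 -0.0008 0 0.3; 0.002 -0.021 -0.0005 0 0.3; 0.002 -0.025 0 0 0.3; 0.002 -0.029 0.0008 0 0.3; 0.002 -0.033 0.0017 0 0.3; 0.002 -0.0365 0.0026 0 0.3; 0.002 -0.0365 0.0026 0 0.3",
)

```text
t: 5.82
eef_pos: [478.3, -284.7, 101.3]
tool_rot: [0.707, -0.038, 0.039, -0.705]
contact_force: [6.0, -0.4, -3.3]
gripper_width: 35.3
```

```bash
python3 -c "
from h import *
st()
grab('side','s2')
cv2.imwrite('pics/s2c.png',cv2.resize(cv2.imread('pics/s2.png')[190:330,300:460],(640,560)))
P,im=cloud('s2');R,G,B=im[...,0],im[...,1],im[...,2]
m=(R>2.2*G)&(R>2.2*B)&(R>70)&(P[...,2]>20)&(P[...,2]<180)&(P[...,0]<600)&(P[...,0]>400);Q=P[m];Q=Q[Q[:,1].argsort()]
print(Q[::max(1,len(Q)//15)].round())"
```

```text
t 5.83 p [ 478.3 -284.7  101.3] F [ 6.  -0.4 -3.3] w 35.3 q [-0.74  0.4   1.7   0.    1.04 -0.63]
[[ 489. -309.  126.]
 [ 473. -308.  127.]
 [ 468. -307.  129.]
 [ 490. -306.  126.]
 [ 472. -306.  129.]
 [ 484. -305.  128.]
 [ 465. -304.  126.]
 [ 465. -304.  123.]
 [ 457. -303.  124.]
 [ 483. -303.  130.]
 [ 466. -302.  129.]
 [ 457. -299.  132.]
 [ 488. -285.  122.]
 [ 483. -271.  118.]
 [ 599.  632.  168.]
 [ 597.  636.  160.]]
```

View pics/s2c.png

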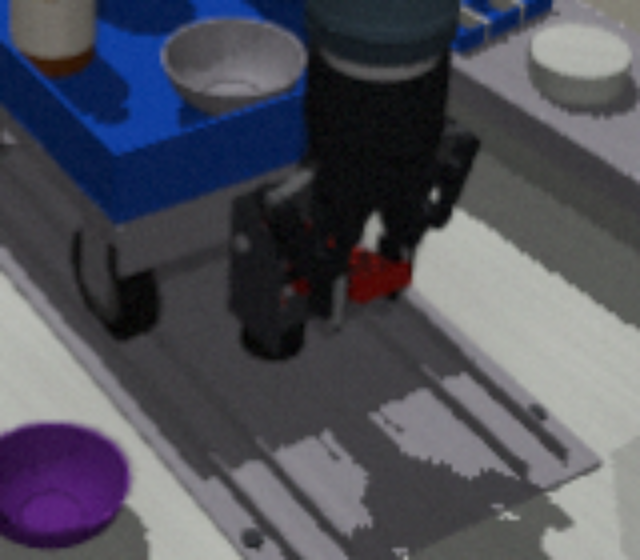

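>>> drive_tool(
  commands="0.001 0 0.002 0 0.3; 0.001 0 0.006 0 0.3; 0.001 0 0.012 0 0.3; 0.001 0 0.018 0 0.3; 0.001 0 0.024 0 0.3; 0.001 0 0.03 0 0.3; 0.001 0 0.036 0 0.3; 0.001 0 0.042 0 0.3; 0.001 0 0.048 0 0.3; 0.001 0 0.053 0 0.3; 0.001 0 0.056 0 0.3; 0.001 0 0.057 0 0.3",
)

```text
t: 7.38
eef_pos: [484.8, -226.6, 100.9]
tool_rot: [-0.706, 0.038, -0.039, 0.706]
contact_force: [5.2, -1.8, -2.5]
gripper_width: 35.4
```

```bash
python3 - <<'E'
from h import *
p,R,o=st();print(R.round(3)); grab('scene','c1')
P,im=cloud('c1')
u=np.array([.109,.994]);x=(P[...,:2]-[505,-34])@np.array([.994,-.109]); y=(P[...,:2]-[505,-34])@u
z=P[...,2]
m=(abs(x)<60)&(z>85)&(z<118)&(y>150)&(y<240); 
print('nose y',np.nanpercentile(y[m],[10,50,90]) , m.sum())
m=(abs(x-4)<25)&(z>80)&(z<125)&(y>235)&(y<290)&(im.sum(-1)<160)
print('head y',np.nanpercentile(y[m],[1,5,20,50]),np.nanmedian(x[m]),m.sum())
cv2.imwrite('pics/c1c.png',cv2.resize(cv2.imread('pics/c1.png')[180:300,300:440],(700,600),interpolation=cv2.INTER_CUBIC))
E
```

```text
t 7.38 p [ 484.8 -226.6  100.9] F [ 5.2 -1.8 -2.5] w 35.4 q [-0.65  0.37  1.75  0.    1.02 -0.54]
[[ 0.994  0.001  0.108]
 [-0.108  0.     0.994]
 [ 0.001 -1.     0.   ]]
nose y [212.87995304 214.55534311 216.51407479] 421
head y [247.25563263 248.3726649  252.11535794 258.40689906] 9.270185736753696 121
```

View pics/c1c.png

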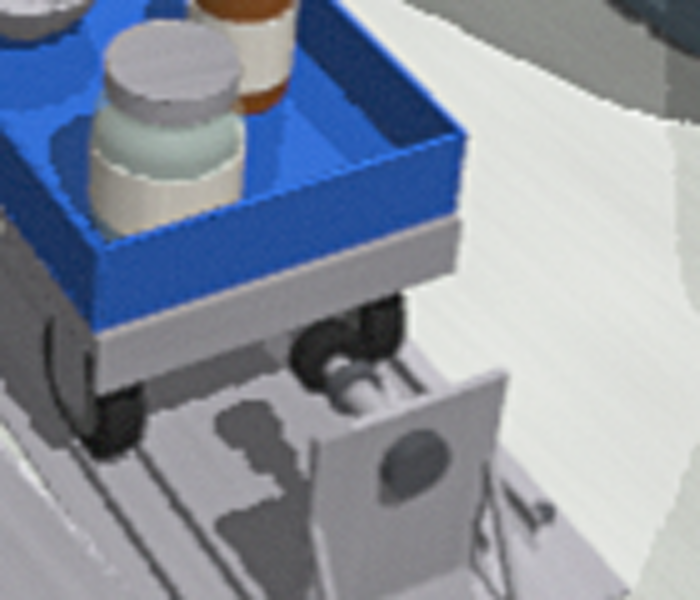

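>>> drive_tool(
  commands="0.001 0 0.002 0 0.3; 0.001 0 0.005 0 0.3; 0.001 0 0.008 0 0.3; 0.001 0 0.011 0 0.3; 0.001 0 0.014 0 0.3; 0.001 0 0.017 0 0.3; 0.001 0 0.019 0 0.3; 0.001 0 0.021 0 0.3; 0.001 0 0.022 0 0.3; 0.001 0 0.022 0 0.3",
)

```text
t: 8.68
eef_pos: [487.4, -205.1, 100.6]
tool_rot: [-0.706, 0.039, -0.038, 0.706]
contact_force: [-1.7, 0.9, -2.7]
gripper_width: 35.1
```

>>> drive_tool(
  commands="0 0 0.0005 0 0.3; 0 0 0.001 0 0.3; 0 0 0.0015 0 0.3; 0 0 0.002 0 0.3; 0 0 0.0025 0 0.3; 0 0 0.003 0 0.3; 0 0 0.0035 0 0.3; 0 0 0.004 0 0.3; 0 0 0.0045 0 0.3; 0 0 0.005 0 0.3",
)

```text
t: 9.93
eef_pos: [488.0, -200.5, 100.7]
tool_rot: [-0.706, 0.039, -0.038, 0.706]
contact_force: [-5.4, -0.8, -1.6]
gripper_width: 35.6
```

>>> drive_tool(
  commands="-0.001 0 0.0005 0 0.3; -0.001 0 0.001 0 0.3; -0.001 0 0.0015 0 0.3; -0.001 0 0.002 0 0.3; -0.001 0 0.0025 0 0.3; -0.001 0 0.003 0 0.3; -0.001 0 0.0035 0 0.3; -0.001 0 0.004 0 0.3",
)

```text
t: 10.92
eef_pos: [488.2, -196.7, 101.0]
tool_rot: [0.706, -0.038, 0.039, -0.706]
contact_force: [1.7, -1.7, -1.6]
gripper_width: 35.0
```

>>> drive_tool(
  commands="0 0 0.0005 0 0.3; 0 0 0.001 0 0.3; 0 0 0.0015 0 0.3; 0 0 0.002 0 0.3",
)

```text
t: 11.42
eef_pos: [488.3, -195.6, 101.2]
tool_rot: [0.707, -0.038, 0.039, -0.705]
contact_force: [1.8, -6.6, -2.0]
gripper_width: 34.9
```

>>> drive_tool(
  commands="0 0 0.0005 0 0.3; 0 0 0.001 0 0.3; 0 0 0.001 0 0.3",
)

```text
t: 11.8
eef_pos: [488.4, -195.2, 101.4]
tool_rot: [0.707, -0.038, 0.039, -0.705]
contact_force: [0.7, -7.1, -1.3]
gripper_width: 35.0
```

>>> drive_tool(
  commands="0 0 0.0005 0 0.3; 0 0 0.001 0 0.3; 0 0 0.001 0 0.3; 0 0 0.001 0 0.3",
)

```text
t: 12.3
eef_pos: [488.5, -194.8, 101.5]
tool_rot: [0.707, -0.038, 0.039, -0.705]
contact_force: [-0.2, -9.4, -0.9]
gripper_width: 35.4
```

```bash
python3 - <<'E'
from h import *
p,R,o=st();print(R.round(3)); grab('scene','c2')
P,im=cloud('c2')
u=np.array([.109,.994]);x=(P[...,:2]-[505,-34])@np.array([.994,-.109]); y=(P[...,:2]-[505,-34])@u
z=P[...,2]
m=(abs(x)<60)&(z>85)&(z<118)&(y>150)&(y<270)&(im.sum(-1)>200)
print('nose y',np.nanpercentile(y[m],[10,50,90]) , m.sum())
st()
E
```

```text
t 12.3 p [ 488.5 -194.8  101.5] F [-0.2 -9.4 -0.9] w 35.4 q [-0.59  0.35  1.78 -0.    1.01 -0.48]
[[ 0.994  0.001  0.109]
 [-0.109 -0.004  0.994]
 [ 0.001 -1.    -0.004]]
nose y [244.71311247 246.51034275 249.15464303] 325
t 12.35 p [ 488.5 -194.8  101.5] F [-0.3 -9.6 -0.6] w 35.2 q [-0.59  0.35  1.78 -0.    1.01 -0.48]
```

>>> drive_tool(
  commands="0 0 0.0005 0 0.3; 0 0 0.001 0 0.3; 0 0 0.0015 0 0.3; 0 0 0.002 0 0.3; 0 0 0.002 0 0.3",
  newtons=60,
)

```text
t: 12.98
eef_pos: [488.6, -194.0, 101.8]
tool_rot: [0.708, -0.038, 0.039, -0.704]
contact_force: [-1.9, -13.0, -0.2]
gripper_width: 34.9
```

>>> drive_tool(
  commands="0 0.001 -0.0003 0 0.3; 0 0.002 -0.0006 0 0.3; 0 0.003 -0.0008 0 0.3; 0 0.003 -0.0008 0 0.3",
)

```text
t: 13.48
eef_pos: [488.6, -194.7, 99.3]
tool_rot: [0.708, -0.038, 0.039, -0.704]
contact_force: [-4.1, -12.3, 4.6]
gripper_width: 35.0
```

>>> drive_tool(
  commands="0 0.001 -0.0002 0 0.3; 0 0.002 -0.0004 0 0.3; 0 0.003 -0.0006 0 0.3; 0 0.004 -0.0008 0 0.3; 0 0.005 -0.001 0 0.3; 0 0.005 -0.001 0 0.3",
)

```text
t: 14.22
eef_pos: [488.5, -195.6, 95.3]
tool_rot: [0.708, -0.038, 0.039, -0.704]
contact_force: [-6.1, -12.0, 12.7]
gripper_width: 34.9
```

>>> drive_tool(
  commands="-0.001 0.001 -0.0002 0 0.3; -0.001 0.002 -0.0004 0 0.3; -0.001 0.003 -0.0006 0 0.3; -0.001 0.004 -0.0007 0 0.3; -0.001 0.005 -0.0009 0 0.3; -0.001 0.006 -0.001 0 0.3; -0.001 0.007 -0.0011 0 0.3; -0.001 0.008 -0.0012 0 0.3; -0.001 0.008 -0.0012 0 0.3",
)

```text
t: 15.35
eef_pos: [488.4, -196.3, 88.1]
tool_rot: [0.708, -0.037, 0.04, -0.704]
contact_force: [-3.3, -7.3, 16.9]
gripper_width: 34.9
```

>>> drive_tool(
  commands="-0.001 0.001 0.0003 0 0.3; -0.001 0.002 0.0006 0 0.3; -0.001 0.003 0.0008 0 0.3; -0.001 0.004 0.0008 0 0.3; -0.001 0.005 0.0008 0 0.3; -0.001 0.006 0.0008 0 0.3; -0.001 0.007 0.0008 0 0.3; -0.001 0.008 0.0008 0 0.3; -0.001 0.008 0.0008 0 0.3",
)

```text
t: 16.48
eef_pos: [488.5, -196.1, 80.3]
tool_rot: [0.708, -0.037, 0.041, -0.704]
contact_force: [-1.7, -9.1, 15.5]
gripper_width: 35.0
```

>>> drive_tool(
  commands="0 0.001 0.0002 0 0.3; 0 0.002 0.0004 0 0.3; 0 0.003 0.0005 0 0.3; 0 0.004 0.0005 0 0.3; 0 0.005 0.0005 0 0.3; 0 0.006 0.0005 0 0.3; 0 0.007 0.0005 0 0.3; 0 0.008 0.0005 0 0.3; 0 0.008 0.0005 0 0.3",
)

```text
t: 17.6
eef_pos: [488.5, -194.9, 71.2]
tool_rot: [0.708, -0.037, 0.041, -0.704]
contact_force: [1.8, -8.6, 8.2]
gripper_width: 35.4
```

>>> drive_tool(
  commands="0 0.001 0.0002 0 0.3; 0 0.002 0.0004 0 0.3; 0 0.003 0.0006 0 0.3; 0 0.004 0.0008 0 0.3; 0 0.004 0.0008 0 0.3",
)

```text
t: 18.23
eef_pos: [488.6, -194.1, 66.8]
tool_rot: [0.708, -0.037, 0.041, -0.704]
contact_force: [2.8, -9.5, 4.3]
gripper_width: 34.9
```

>>> drive_tool(
  commands="0 0.001 0.0001 0 0.3; 0 0.002 0.0002 0 0.3; 0 0.003 0.0003 0 0.3; 0 0.003 0.0003 0 0.3",
)

```text
t: 18.73
eef_pos: [488.6, -193.3, 63.4]
tool_rot: [0.707, -0.037, 0.041, -0.705]
contact_force: [3.7, -8.7, 3.2]
gripper_width: 34.7
```

>>> drive_tool(
  commands="0 0.001 0 0 0.3; 0 0.002 0 0 0.3; 0 0.002 0 0 0.3",
)

```text
t: 19.1
eef_pos: [488.7, -193.0, 62.2]
tool_rot: [0.707, -0.037, 0.041, -0.705]
contact_force: [1.8, -5.7, 9.3]
gripper_width: 34.9
```

>>> drive_tool(
  commands="0 -0.001 0 0 0.3; 0 -0.001 0 0 0.5; 0 -0.001 0 0 0.65; 0 -0.001 0 0 0.75; 0 -0.001 0 0 0.75",
)

```text
t: 19.73
eef_pos: [486.0, -190.6, 60.5]
tool_rot: [-0.706, 0.039, -0.038, 0.706]
contact_force: [-0.3, 0.1, 0.9]
gripper_width: 63.7
```

>>> drive_tool(
  commands="0 -0.02 0 0 0.75; 0 -0.05 0 0 0.75; 0 -0.09 -0.02 0 0.75; 0 -0.13 -0.06 0 0.75; 0 -0.18 -0.1 0 0.75; 0 -0.23 -0.1 0 0.75; 0 -0.23 -0.1 0 0.75; 0 -0.23 -0.1 0 0.75",
)

```text
t: 20.72
eef_pos: [475.1, -289.9, 290.1]
tool_rot: [-0.706, 0.039, -0.038, 0.706]
contact_force: [-0.3, 0.9, -0.9]
gripper_width: 64.2
```

```bash
python3 - <<'E'
from h import *
st(); grab('wrist','w3'); grab('scene','c3'); grab('side','s3')
u=np.array([.109,.994])
for n in('c2','c3'):
    P,im=cloud(n);x=(P[...,:2]-[505,-34])@np.array([.994,-.109]); y=(P[...,:2]-[505,-34])@u;z=P[...,2]
    m=(abs(x)<60)&(z>85)&(z<118)&(y>150)&(y<270)&(im.sum(-1)>200)
    print(n,'nose y',np.nanpercentile(y[m],[10,50,90]).round(1) , m.sum(), np.nanmean(y[m]).round(2))
for n in('w1','w3'):
    P,im=cloud(n);R,G,B=im[...,0],im[...,1],im[...,2]
    m=(R>2.2*G)&(R>2.2*B)&(R>70)&(P[...,2]>20)&(P[...,2]<150); m=cv2.erode(m.astype(np.uint8),np.ones((3,3)))>0
    Q=P[m];s=Q[:,:2]@u;k=(s>s.min()+14)&(s<s.min()+75);print(n,len(Q),'s range',s.min(),s.max(),'slope',np.polyfit(s[k],Q[k,2],1), Q[k,2].mean())
a=cv2.imread('pics/c3.png')[120:310,230:430];b=cv2.imread('pics/s3.png')[120:310,240:440]
cv2.imwrite('pics/f.png',np.hstack([cv2.resize(i,(400,380)) for i in(a,b)]))
E
```

```text
t 20.73 p [ 475.1 -289.9  290.1] F [-0.3  0.9 -0.9] w 64.2 q [-0.75  0.24  1.43  0.    1.47 -0.64]
c2 nose y [244.7 246.5 249.2] 325 247.43
c3 nose y [245.2 247.2 249.4] 329 247.86
w1 2213 s range -254.74967596668492 -145.12739090220938 slope [  0.12275053 109.43315242] 84.21050562654764
w3 2371 s range -164.52710828330947 -83.48221174697771 slope [ 0.11809023 97.87983426] 84.28148432365094
```

View pics/f.png

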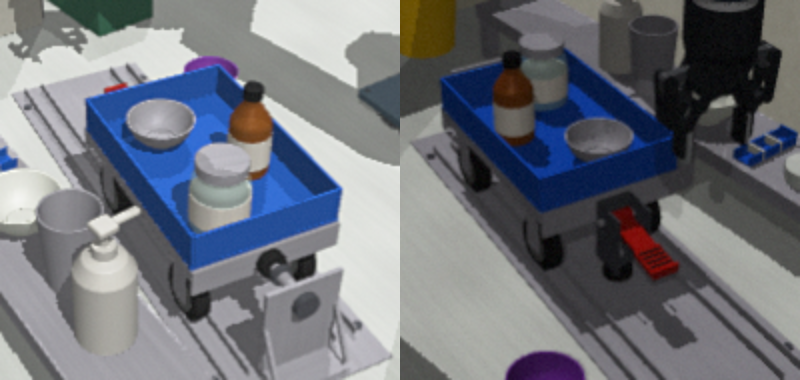

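```bash
python3 -c "
from h import *
st();print(arm.hand_in())"
```

```text
t 20.88 p [ 474.9 -289.5  289. ] F [0.4 0.3 0.2] w 63.9 q [-0.75  0.24  1.43 -0.    1.47 -0.64]
the job is handed in; nothing more can be done
None
```

The trolley stands locked against the squeezed buffer and I handed the job in at 20.9 s, with the arm clear and touching nothing.

I gripped the pedal pad, lifted it to release the brake and rolled the trolley about 90 mm. I crept the last stretch at about 4 mm/s until the nose met the buffer. I pressed to about 13 N, which is roughly 2 mm of squeeze. Then I took the pedal down along its arc while still pressing, and let go.

**Last checks**
- **Pedal:** its slope and height match the locked pose at the start (0.118 against 0.123, and 84.3 mm against 84.2 mm). It met its stop with about 9 N on the pad.
- **Squeeze:** after release the nose sat 0.4 mm further in than at the reading of about 1.4 mm, so I estimate 1.8 to 2 mm. This is inferred from force and depth and is not measured directly.
- **Other things:** the jar, bottle and dish are standing in the tray. I never went near the shelf or the purple dish, and the final picture shows nothing disturbed, though it does not cover the whole shelf.

**Did not go to plan:** my forward push fell to 6–9 N after the brake began to grip, below the roughly 12 N from the buffer, so the brake was carrying the difference. The depth readings show no rebound.

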